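# Refit the air-filter cover of a bench analyser

## Robot

A 7-joint arm with a two-finger parallel gripper is mounted at the origin on the work surface. World frame = base frame: x ahead of the robot, y to its left, z up, the work surface at z = 0. Lengths are in m, angles in rad, forces in N, time in s.
With the tool pointing down it reaches from about 0.425 to 0.875 m from the base axis. Payload 9.9 kg.
Tool frame: the origin (TCP) lies at the very end of the fingers, on their centre line; the grasp point (between the pads) lies 19 mm behind it; z points along the fingers, y is the line along which they close (so a half turn about z gives the same grasp; the last joint's range is limited). The gripper opens to 85 mm and grips with 20 to 120 N. Pads are 22 mm wide; open, the fingers measure 114 mm over their backs; the gripper's body (76 mm by 85 mm) begins 54 mm behind the grasp point. The pads swing forward as they close: fully open they stand 13 mm farther back than shut.
Start: joints at [1.178, 0.576, 0.025, 1.437, -0.015, 1.129, -0.057], TCP at [0.205, -0.643, 0.231] pointing down, gripper open.
Joint ranges: [-2.76, 2.76], [-0.34, 2.15], [-1.52, 1.57], [0.19, 2.46], [-1.09, 4.23], [0.17, 1.99], [-2.82, 2.82]. Speed limits (rad/s): [2.22, 2.22, 3.01, 3.01, 3.14, 3.14, 3.14].

## Interface

Orientations are given as a 3x3 rotation matrix whose columns are the frame's x, y, z axes.
In Python, from bench import ctrl gives the robot as it stands.
- The arm moves only by the tool arm_command, never from a script. Its argument "targets" is text: rows parted by semicolons, each of 5 numbers parted by spaces: the gripper command: -1 is shut, 1 is fully open, values between are in proportion, then the shift along the world's x, y, z normalised to -1 to 1, where 1 is 0.25 m, then the turn about the world's z normalised to -1 to 1, where 1 is pi/2 rad. A call has 1 to 10 rows; each row is the pose to reach, as a shift and turn from the pose commanded when the call began; what a row does not reach only later rows make up. A row lasts 1/10 s, in which the tool goes at most 50 mm and 8.59 degrees, less where a joint would pass 70% of its speed; a pose out of reach is approached as far as the arm can. A call with a number of a shift or a turn outside -1 to 1 is refused whole. A call with a gripper value outside its range is refused whole. The fingers move at their own pace and stop on an object; "force" is the grip in N (left out, the last holds). Time passes only in rows, so rows that repeat a pose let the fingers close. It gives the time, the measured TCP pose, the force, the opening and the grip force at its end, in the units of the state.
- ctrl.state(): the state, without advancing time (a new reading comes with each control period).
- ctrl.get_image(name): name is "side" or "top"; returns the picture (420x560x3 uint8, red, green, blue); there is no depth.
- ctrl.camera_model(name): a dict with "intrinsics" (3x3 intrinsics, pixels), "k1" (the pictures are not rectified: a ray, as slopes to the right and down, at radius r is drawn at 1 + k1 r^2 times it, then the intrinsics apply), "world_to_cam" (4x4, takes a point from world to camera coordinates). Camera axes: x right, y up, looking along -z (the intrinsics and any distortion apply to the point x, -y, -z); pixel columns grow to the right and rows downward; lengths in m; the calibration is good to about 2 mm. A picture is of the moment at which its call begins. camera_model takes no time and is no camera call.
- ctrl.hand_in(): hands the job in; it is judged then, once.
The state is a dict: "clock": time; "q": joint angles; "qd": joint speeds; "joint_efforts": joint torques, N m; "eef_pos": TCP position; "orientation": TCP orientation; "ft_force": force on the tool from outside, world axes, zero at the start; "wrist_torque": the same for the moment, N m; "width": finger opening in m; "gripper_force": force on a finger pad.
Only numpy, scipy, OpenCV 4.12 (cv2) and the standard library are available. Lean on these libraries where they do the work, as an engineer would, in place of code of your own. Each camera call takes 0.05 s, during which the arm holds its last target. There are 200 camera calls.

## Task

The analyser's air-filter bay stands open. Pick its cover up by the handle from the bench, hook the cover's lip under the ledge on the near side of the bay with the other end still raised, then swing it down and press that end home until the spring catch snaps over it, so that the cover sits flush in the bay. Let go of it, and leave the bottles, tip box and reservoir where they stand.

Things in the scene. Friction and masses are not known exactly. Their poses are not given: they have to be found in the camera images.
- analyser: White bench instrument 300 (x) x 380 (y) x 130 mm high, fixed; origin at the centre of its underside, z up, -x its front, facing the robot. In its flat top deck (z 130 mm) is the open air-filter bay: x -85 to +68 mm, y -18.5 to +98.5 mm. A console stands 24 mm above the deck at y -185 to -85, x -140 to +90 mm.
- bay (a point): Middle of the bay, 10 mm below the deck, where the middle of the seated cover's underside lies (1.5 mm play in x, 3.5 in y); axes as the analyser's, and the seated cover's axes point the same way. Seats 8 mm wide along both sides and 10 mm at the far end are at this height; dark foam fills the bottom, its top 26 mm below the deck.
- ledge (a point): Middle of the ledge's edge, on top of the deck; axes as the analyser's. The ledge is the near (-x) edge of the bay, 4 mm thick. Under it a pocket as wide as the bay reaches 18 mm farther to -x and is clear to 40 mm below the deck. The cover's lip goes in here, towards -x; the seats begin 7 mm to +x of this edge.
- catch_nose (a point): Tip of the black catch nose, its lower edge, 1 mm above the deck; axes as the analyser's. The nose is 36 mm wide and sticks out 7 mm to -x over the bay's far end from a grey housing (28 x 52 x 20 mm high) on the deck; its bevel rises from 4 mm above the deck at the tip to 17 mm at the bay's far wall. With the small tab on top it is 26 mm high.
- catch (a joint): How far the nose is pushed back into its housing, m: 0 sprung fully out, 0.010 fully back. Spring 5 N at 0, 8 N at 0.007. The cover's end pushes it back as it is pressed down on the bevel; it snaps out over the cover once the cover's top is level with the deck. The cover's weight alone does not do it: it takes 5 to 15 N on the cover's top between handle and far end.
- cover_grip (a point): Centre of the bar of the cover's handle, where it is grasped, 40 mm above the cover's underside, over the plate's middle. Cover axes: z out of its top, y along the bar, -x towards the lip. Bar 12 (x) x 84 (y) x 16 mm high, 22 mm free under it; posts 10 mm wide at y -37 and +37 mm. The cover lies flat on the bench, handle up, lip roughly towards the robot; 0.14 to 0.28 kg.
- cover_lip (a point): Middle of the lip's free edge, half-way in its thickness; axes as the cover's. The cover is a pale grey plate 150 (x) x 110 (y) x 10 mm with dark louvre slots; the lip sticks out 14 mm from its -x end, level with the underside, 90 mm wide, 4 mm thick. This point is 89 mm to -x of the plate's middle, 2 mm above the underside.
- cover_end (a point): Middle of the cover's other end (the one that the catch holds), on the top face, 75 mm to +x of the plate's middle; axes as the cover's.
- bottle: Bystander: glass bottle with blue cap, 86 mm across, 170 mm high, origin at the centre of its underside.
- jar: Bystander: small glass jar with blue cap, 60 mm across, 85 mm high, origin at the centre of its underside.
- tip_box: Bystander: white box of pipette tips, 120 x 85 x 67 mm, origin at the centre of its underside.
- reservoir: Bystander: white open tray, 85 x 125 x 35 mm, origin at the centre of its underside.
There are look-alikes about, which are no part of the job. What is shaped like the part that bears cover_grip but green is not meant.

How it is judged:
On the way:
1. the cover's lip is under the ledge while its other end is still raised above the deck (x of cover_lip in the frame of analyser between -0.106 and -0.0885 m and z of cover_lip in the frame of analyser between 0.1 and 0.1255 m and y of cover_lip in the frame of analyser between 0.025 and 0.055 m and z of cover_end in the frame of analyser above 0.14 m), for 0.1 s.
At the end, for the whole second after the job is handed in: The cover lies still in the bay: its lip under the ledge (at least 3.5 mm in), its other end level with the deck to within 2.5 mm and under the catch, the cover parallel with the deck within 0.03 rad, and the catch sprung out again to within 1.5 mm (x of cover_lip in the frame of analyser between -0.106 and -0.0885 m and z of cover_lip in the frame of analyser between 0.1 and 0.1255 m and y of cover_lip in the frame of analyser between 0.025 and 0.055 m and z of cover_end in the frame of analyser between 0.126 and 0.1325 m and z of cover_lip in the frame of analyser between 0.117 and 0.1255 m and y of cover_end in the frame of analyser between 0.034 and 0.046 m and angle between the z axis of cover_grip and the z axis of analyser, either way round below 0.03 rad and angle between cover_grip's own z axis and vertical below 0.1 rad and value of joint catch below 0.0015 m); the robot touches nothing.
It fails at once if a bystander (bottle, jar, tip box or reservoir) was moved by more than 30 mm (distance of any of bottle, jar, tip_box, reservoir from where it was at the start of the episode above 0.03 m).
It also fails if it takes over 45 s, if anything falls off the work surface, if the arm or the gripper's body presses on something with over 40 N, if the wrist force passes 120 N, or if a joint passes its speed limit or range.

## Working session

There is one attempt and no reset: what is moved stays moved. The work goes in short steps, Python scripts to look and compute and a tool call to move; the robot and the scene stay as the last step left them, time stands still between calls to the robot, and variables do not carry over. Pictures are saved under pics/ and viewed, at most 10 in all, crops included, and the job is handed in when it is done.

Besides the shell and the picture viewer there is one more tool, called after "Request:" as a command line: name --argument value ..., lists and objects as JSON in quotes. arm_command: Moves the arm, as the interface text tells. Its arguments: {"type":"object","properties":{"targets":{"type":"string"},"force":{"type":"number"}},"required":["targets"]}

```bash
mkdir -p pics; ls; python3 - <<'E'
from bench import ctrl
import cv2
for n in("top","side"):
    cv2.imwrite(f"pics/{n}0.png",ctrl.get_image(n)[:,:,::-1]); m=ctrl.camera_model(n); print(n,m)
print(ctrl.state())
E
```

```text
pics
top {'intrinsics': array([[392.67916825,   0.        , 286.35336115],
       [  0.        , 392.67916825, 210.92611003],
       [  0.        ,   0.        ,   1.        ]]), 'k1': 0.03859814871125751, 'world_to_cam': array([[ 0.00218435, -0.99988146,  0.0152414 , -0.0298503 ],
       [ 0.99446606,  0.00377292,  0.10499054, -0.48736961],
       [-0.1050356 ,  0.01492772,  0.99435642, -1.16075459],
       [ 0.        ,  0.        ,  0.        ,  1.        ]])}
side {'intrinsics': array([[416.76500571,   0.        , 277.71985144],
       [  0.        , 416.76500571, 209.58345222],
       [  0.        ,   0.        ,   1.        ]]), 'k1': 0.03414591721635993, 'world_to_cam': array([[-0.79978339, -0.60012408,  0.01405766,  0.38961234],
       [ 0.33949793, -0.43288648,  0.83507512, -0.25262155],
       [-0.49506331,  0.67265176,  0.5499563 , -1.11610099],
       [ 0.        ,  0.        ,  0.        ,  1.        ]])}
{'clock': 0.1, 'q': array([ 1.17818088,  0.57640595,  0.02483779,  1.43783747, -0.01499432,
        1.12897475, -0.0565229 ]), 'qd': array([ 0.00099424, -0.00272138, -0.00080586, -0.00149993, -0.00126308,
       -0.00039181, -0.0026557 ]), 'joint_efforts': array([ 4.78475617e-03, -7.67306828e+01,  2.25737192e+00, -2.86608553e+01,
        1.58623274e-02,  8.59188731e-03,  3.80827146e-05]), 'eef_pos': array([ 0.20504106, -0.64268152,  0.2305522 ]), 'orientation': array([[ 9.52688202e-01,  3.03948898e-01, -5.06302013e-04],
       [ 3.03949311e-01, -9.52687250e-01,  1.34922025e-03],
       [-7.22534650e-05, -1.43927636e-03, -9.99998962e-01]]), 'ft_force': array([-0.39144749, -0.87630997, -0.25596032]), 'wrist_torque': array([ 0.03456824, -0.01471321,  0.01232364]), 'gripper_force': 0.0, 'width': 0.08606124914602259}
```

View pics/top0.png

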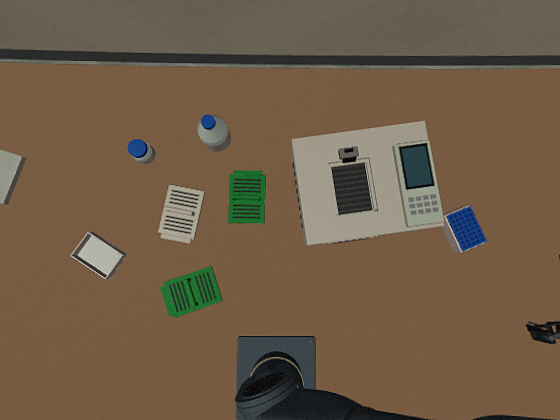

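View pics/side0.png

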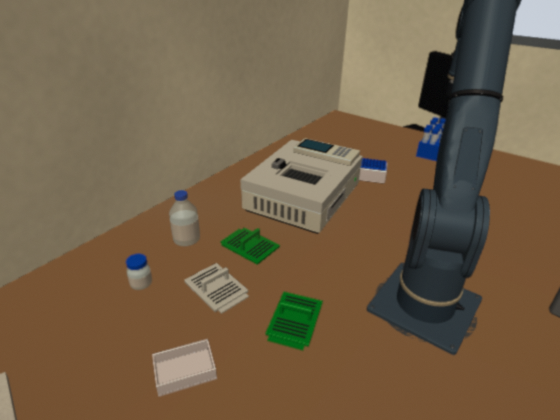

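Top view candidates: the pale cover is at (181,213), with green look-alikes at (247,197) and (192,291). The pale grey one fits, since green is excluded. The analyser is at (367,183), with the bay at (352,187) and the catch at (347,154). I'll enlarge to confirm.

```bash
cat > h.py <<'E'
import numpy as np, cv2
from bench import ctrl
def cast(name,uv,z):
    m=ctrl.camera_model(name);K=m["intrinsics"]
    uv=np.atleast_2d(np.array(uv,float))
    p=cv2.undistortPoints(uv[:,None],K,np.array([m["k1"],0,0,0.]))[:,0]
    T=m["world_to_cam"];R=T[:3,:3];c=-R.T@T[:3,3]
    d=np.c_[p[:,0],-p[:,1],-np.ones(len(p))]@R
    return c+d*((z-c[2])/d[:,2])[:,None]
def proj(name,P):
    m=ctrl.camera_model(name);T=m["world_to_cam"]
    q=np.atleast_2d(P)@T[:3,:3].T+T[:3,3]
    q=q*[1,-1,-1]
    return cv2.projectPoints(q,np.zeros(3),np.zeros(3),m["intrinsics"],np.array([m["k1"],0,0,0.]))[0][:,0]
E
python3 - <<'E'
import cv2,numpy as np
t=cv2.imread("pics/top0.png")
a=cv2.resize(t[175:255,150:215],None,fx=6,fy=6,interpolation=3)  #390x480
b=cv2.resize(t[115:250,285:450],None,fx=2.4,fy=2.4*480/324,interpolation=3)
b=cv2.resize(t[140:220,325:390],None,fx=6,fy=6,interpolation=3)
cv2.imwrite("pics/crop1.png",np.hstack([a,b]))
E
```

```text
(no output)
```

View pics/crop1.png

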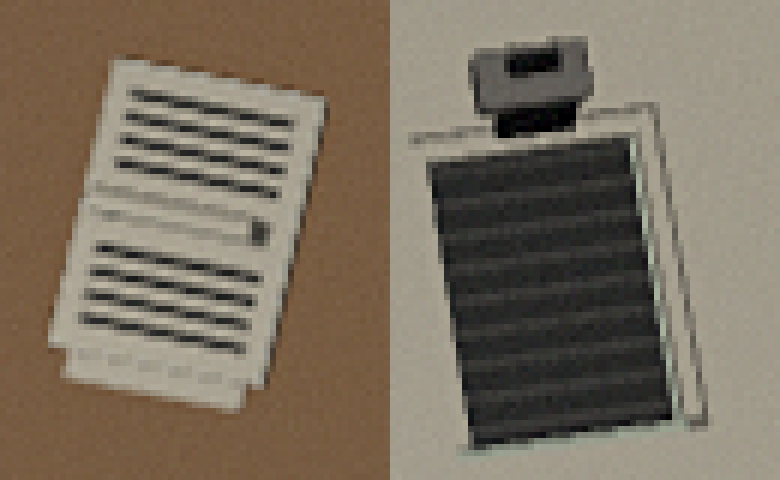

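```bash
cat >> h.py <<'E'
def fit(loc,w):
    loc=np.array(loc,float);w=np.array(w)[:,:2];a=loc-loc.mean(0);b=w-w.mean(0)
    th=np.arctan2((a[:,0]*b[:,1]-a[:,1]*b[:,0]).sum(),(a*b).sum())
    R=np.array([[np.cos(th),-np.sin(th)],[np.sin(th),np.cos(th)]]);t=w.mean(0)-R@loc.mean(0)
    return th,R,t,w-(loc@R.T+t)
E
python3 - <<'E'
from h import *
c=np.array([[113,60],[326,98],[264,386],[52,345]])/6+[150,175]-.5
th,R,t,r=fit([[.075,.055],[.075,-.055],[-.075,-.055],[-.075,.055]],cast("top",c,.01))
print("cover",np.degrees(th),t,(r*1000).round(1).tolist())
b=(np.array([[410,140],[655,105],[705,425],[465,452]])-[390,0])/6+[325,140]-.5
th,R,t,r=fit([[.068,.0985],[.068,-.0185],[-.085,-.0185],[-.085,.0985]],cast("top",b,.13))
print("an",np.degrees(th),t,(r*1000).round(1).tolist())
# refine with white masks
im=ctrl.get_image("top")
print(proj("top",np.r_[t+R@[.15,.19],.13]),proj("top",np.r_[t+R@[.15,-.19],.13]),proj("top",np.r_[t+R@[-.15,.19],.13]),proj("top",np.r_[t+R@[-.15,-.19],.13]))
E
```

```text
cover -10.320027986833642 [0.48652947 0.2917208 ] [[-1.1, 0.2], [-0.4, 0.2], [0.4, 0.8], [1.1, -1.2]]
an 8.167724050504843 [ 0.56065804 -0.24906862] [[-2.0, -0.5], [-1.5, 0.9], [-0.1, 2.4], [3.6, -2.8]]
[[291.09203511 138.07429147]] [[424.45916682 119.88861203]] [[306.58430579 244.22758999]] [[443.55596983 225.02838095]]
```

The crop confirms it: the pale cover has its lip on the bottom (robot) side, and its plate corners are at about (169,185), (204,191), (194,239) and (159,232). The open bay is at (325–378,157–215), with the catch above it. Moving to the cover.

Request:
arm_command --targets "1 1 1 0.28 0.34;1 1 1 0.28 0.34;1 1 1 0.28 0.34;1 1 1 0.28 0.34;1 1 1 0.28 0.34;1 1 1 0.28 0.34;1 1 1 0.28 0.34;1 1 1 0.28 0.34"

```text
clock: 0.95
eef_pos: [0.4605, -0.3873, 0.3024]
orientation: [[0.659, 0.752, 0.004], [0.752, -0.659, 0.002], [0.004, 0.001, -1.0]]
ft_force: [-0.6, -0.8, 0.3]
width: 0.0853
gripper_force: 0.0
```

Request:
arm_command --targets "1 0.1 1 0 0.2;1 0.1 1 0 0.2;1 0.1 1 0 0.2;1 0.1 1 0 0.2;1 0.1 1 0 0.2;1 0.1 1 0 0.2"

```text
clock: 1.55
eef_pos: [0.4809, -0.136, 0.3017]
orientation: [[0.393, 0.919, 0.001], [0.919, -0.393, 0.003], [0.003, -0.0, -1.0]]
ft_force: [0.9, -0.7, -0.7]
width: 0.0852
gripper_force: 0.0
```

Request:
arm_command --targets "1 0.03 1 0 0.15;1 0.03 1 0 0.15;1 0.03 1 0 0.15;1 0.03 1 0 0.15;1 0.03 1 0 0.15;1 0.03 1 0 0.15"

```text
clock: 2.15
eef_pos: [0.487, 0.114, 0.3015]
orientation: [[0.168, 0.986, 0.0], [0.986, -0.168, 0.004], [0.004, -0.0, -1.0]]
ft_force: [-0.5, -0.6, 0.4]
width: 0.0855
gripper_force: 0.0
```

Request:
arm_command --targets "1 0 0.711 0 -0.007;1 0 0.711 0 -0.007;1 0 0.711 0 -0.007;1 0 0.711 0 -0.007;1 0 0.711 -0.8 -0.007;1 0 0.711 -0.8 -0.007;1 0 0.711 -0.8 -0.007;1 0 0.711 -0.8 -0.007;1 0 0.711 -0.8 -0.007"

```text
clock: 3.05
eef_pos: [0.4849, 0.2811, 0.0956]
orientation: [[0.188, 0.982, -0.009], [0.982, -0.188, -0.006], [-0.008, -0.008, -1.0]]
ft_force: [0.4, -0.1, 0.6]
width: 0.0853
gripper_force: 0.0
```

```bash
python3 - <<'E'
from h import *
s=ctrl.state();print(s["eef_pos"],s["width"])
t=ctrl.get_image("top");a=ctrl.get_image("side")
o=np.hstack([cv2.resize(t[150:260,140:240],(400,440),interpolation=3),cv2.resize(a[220:330,160:260],(400,440),interpolation=3)])
cv2.imwrite("pics/g1.png",o[:,:,::-1])
E
```

```text
[0.48490746 0.28114357 0.09558595] 0.08534912880455141
```

View pics/g1.png

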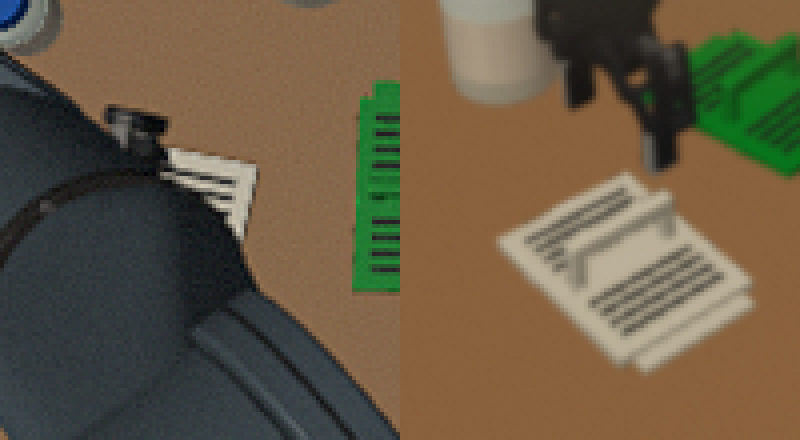

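The view shows the cover upright on the bench, bar free, with the fingers above and behind it and still settling. I'll cross-check the bar's position from the side view as the tool settles.

Request:
arm_command --targets "1 0 0 -0.04 0;1 0 0 -0.04 0;1 0 0 -0.04 0"

```text
clock: 3.45
eef_pos: [0.4884, 0.285, 0.0927]
orientation: [[0.188, 0.982, 0.002], [0.982, -0.188, 0.001], [0.001, 0.002, -1.0]]
ft_force: [0.4, 0.9, 0.5]
width: 0.0854
gripper_force: 0.0
```

```bash
python3 - <<'E'
from h import *
print(cast("side",(np.array([[570,243],[668,197]])-[400,0])/4+[160,220]-.5,.048))
th=np.radians(-10.3);R=np.array([[np.cos(th),-np.sin(th)],[np.sin(th),np.cos(th)]])
print([np.array([.4865,.2917])+R@[0,y] for y in(.042,-.042)])
print(ctrl.state()["eef_pos"])
E
```

```text
[[0.49251967 0.32981548 0.048     ]
 [0.47224692 0.25641471 0.048     ]]
[array([0.49400969, 0.33302317]), array([0.47899031, 0.25037683])]
[0.48836355 0.28496575 0.0927147 ]
```

Request:
arm_command --targets "1 -0.01 0.028 -0.1 0;1 -0.01 0.028 -0.2 0;1 -0.01 0.028 -0.275 0;1 -0.01 0.028 -0.275 0;0 -0.01 0.028 -0.275 0;-1 -0.01 0.028 -0.275 0;-1 -0.01 0.028 -0.275 0;-1 -0.01 0.028 -0.275 0;-1 -0.01 0.028 -0.275 0" --force 30

```text
clock: 4.35
eef_pos: [0.4854, 0.2917, 0.0231]
orientation: [[0.188, 0.982, 0.001], [0.982, -0.188, 0.0], [0.0, 0.001, -1.0]]
ft_force: [-0.7, -0.4, -0.6]
width: 0.0122
gripper_force: 0.0
```

Request:
arm_command --targets "-1 0 0 0 0;-1 0 0 0 0;-1 0 0 0.05 0;-1 0 0 0.2 0;-1 0 0 0.4 0;-1 0 0 0.6 0;-1 0 0 0.8 0;-1 0 0 1 0;-1 0 0 1 0;-1 0 0 1 0"

```text
clock: 5.35
eef_pos: [0.4852, 0.2918, 0.2741]
orientation: [[0.188, 0.982, 0.002], [0.982, -0.188, 0.001], [0.002, 0.002, -1.0]]
ft_force: [0.8, -0.0, -2.2]
width: 0.0115
gripper_force: 29.6
```

Request:
arm_command --targets "-1 0.15 -1 0 0.1;-1 0.15 -1 0 0.1;-1 0.15 -1 0 0.1;-1 0.15 -1 0 0.1;-1 0.15 -1 0 0.1;-1 0.15 -1 0 0.1;-1 0.15 -1 0 0.1"

```text
clock: 6.05
eef_pos: [0.5219, 0.0397, 0.2711]
orientation: [[0.036, 0.999, -0.003], [0.999, -0.036, -0.0], [-0.001, -0.003, -1.0]]
ft_force: [-1.0, 0.8, -2.8]
width: 0.0114
gripper_force: 29.6
```

```bash
python3 - <<'E'
from h import *
im=cv2.imread("pics/top0.png");print(ctrl.state()["eef_pos"])
hsv=cv2.cvtColor(im,cv2.COLOR_BGR2HSV)
m=((hsv[:,:,1]<70)&(hsv[:,:,2]>110)).astype(np.uint8);m[:100]=0
m=cv2.morphologyEx(m,cv2.MORPH_CLOSE,np.ones((15,15)))
n,l,s,_=cv2.connectedComponentsWithStats(m)
i=1+np.argmax(s[1:,4]);M=l==i
# far edge: first row per column; left edge: first col per row
cols=np.arange(300,418);far=np.c_[cols,[np.argmax(M[:,c])-.5 for c in cols]]
rows=np.arange(145,232);left=np.c_[[np.argmax(M[r])-.5 for r in rows],rows]
for k,p in(("far",far),("left",left)):
    w=cast("top",p,.13)[:,:2]
    vx,vy,x,y=cv2.fitLine(w.astype(np.float32),cv2.DIST_HUBER,0,.001,.001).ravel()
    print(k,np.degrees(np.arctan2(vy,vx)),x,y)
    t=np.array([.56066,-.24907])
    n=np.array([-vy,vx]);print("dist of centre",abs(n@(t-[x,y])))
E
```

```text
[0.52187176 0.03965095 0.27108639]
far -81.749886 0.7083818 -0.22962114
dist of centre 0.1489838245044046
left 7.616644 0.5351706 -0.056133557
dist of centre 0.19461265382221812
```

Request:
arm_command --targets "-1 0.177 -0.982 0 0.113;-1 0.177 -0.982 0 0.113;-1 0.177 -0.982 0 0.113;-1 0.177 -0.982 0 0.113;-1 0.177 -0.982 0 0.113;-1 0.177 -0.982 0 0.113;-1 0.177 -0.982 0 0.113;-1 0.177 -0.982 0 0.113"

```text
clock: 6.85
eef_pos: [0.5671, -0.2009, 0.272]
orientation: [[-0.148, 0.989, -0.001], [0.989, 0.148, 0.002], [0.002, -0.001, -1.0]]
ft_force: [-0.4, 0.3, -1.1]
width: 0.0116
gripper_force: 29.6
```

```bash
python3 - <<'E'
from h import *
s=ctrl.state();print(s["eef_pos"],s["orientation"][:,1])
a=ctrl.get_image("side");t=ctrl.get_image("top")
o=np.vstack([cv2.resize(a[80:240,220:400],(540,480),interpolation=3)]);u=cv2.resize(t[110:260,280:390],(260,354),interpolation=3)
p=np.zeros((480,800,3),np.uint8);p[:,:540]=o;p[:354,540:]=u
cv2.imwrite("pics/h1.png",p[:,:,::-1])
E
```

```text
[ 0.56708341 -0.20085183  0.27199836] [ 9.88944652e-01  1.48283863e-01 -6.09372127e-04]
```

View pics/h1.png

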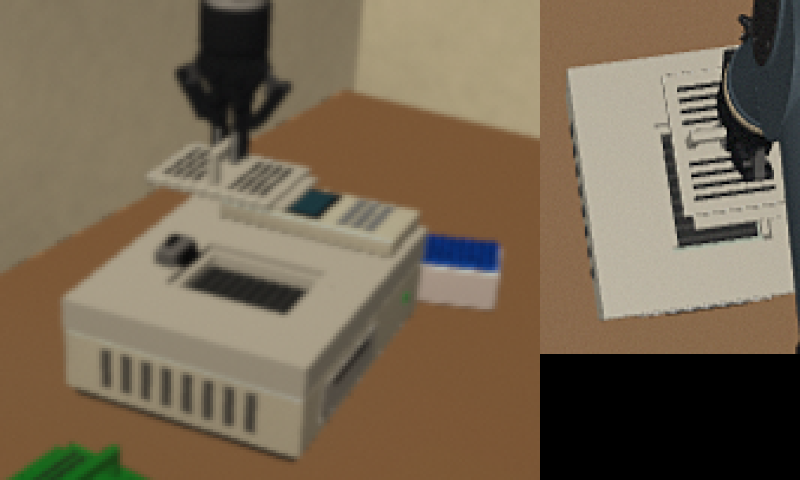

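The cover is held level over the analyser, with the catch visible at about (278,162) in the side picture and the bay clear below. I'll settle, refine the pose and lower the cover to just above the catch.

Request:
arm_command --targets "-1 -0.015 0 -0.2 -0.004;-1 -0.035 0 -0.3 -0.004;-1 -0.035 0 -0.33 -0.004;-1 -0.035 0 -0.33 -0.004;-1 -0.035 0 -0.33 -0.004" --force 20

```text
clock: 7.45
eef_pos: [0.5595, -0.2032, 0.1916]
orientation: [[-0.14, 0.99, 0.002], [0.99, 0.14, -0.0], [-0.001, 0.002, -1.0]]
ft_force: [0.2, -0.1, -1.0]
width: 0.0115
gripper_force: 29.5
```

```bash
python3 - <<'E'
from h import *
t=np.array([.5610,-.2470]);th=np.radians(8.1);R=np.array([[np.cos(th),-np.sin(th)],[np.sin(th),np.cos(th)]])
p=np.array([[663,75],[688,215]])-[540,0];p=p*110/260+[280,110]-.5
print("cover left corners in an frame",(cast("top",p,.259)[:,:2]-t)@R, "tcp then",(np.array([.5671,-.2009])-t)@R)
s=ctrl.state();print(s["eef_pos"],(s["eef_pos"][:2]-t)@R,s["orientation"][:,1],s["width"],s["gripper_force"])
E
```

```text
cover left corners in an frame [[ 0.09031118  0.09906862]
 [-0.05914186  0.09564878]] tcp then [0.01253469 0.04478059]
[ 0.55945768 -0.2032485   0.19159861] [0.00463771 0.04353233] [0.99019681 0.13966063 0.00227753] 0.011545618657571354 29.54234004020691
```

Request:
arm_command --targets "-1 0 -0.004 -0.03 0;-1 0 -0.004 -0.05 0;-1 0 -0.004 -0.07 0;-1 0 -0.004 -0.085 0;-1 0 -0.004 -0.085 0" --force 20

```text
clock: 7.95
eef_pos: [0.5575, -0.2053, 0.1691]
orientation: [[-0.138, 0.99, -0.001], [0.99, 0.138, -0.001], [-0.001, -0.001, -1.0]]
ft_force: [-7.2, -0.1, 10.2]
width: 0.011
gripper_force: 42.3
```

```bash
python3 - <<'E'
from h import *
s=ctrl.state();print(s["wrist_torque"],s["ft_force"],s["gripper_force"])
a=ctrl.get_image("side")
cv2.imwrite("pics/h2.png",cv2.resize(a[110:200,250:350],(800,600)[:2],interpolation=3)[:,:,::-1])
E
```

```text
[0.06331105 0.75378634 0.03640117] [-7.18856388 -0.08253149 10.23334597] 42.25337223149836
```

View pics/h2.png

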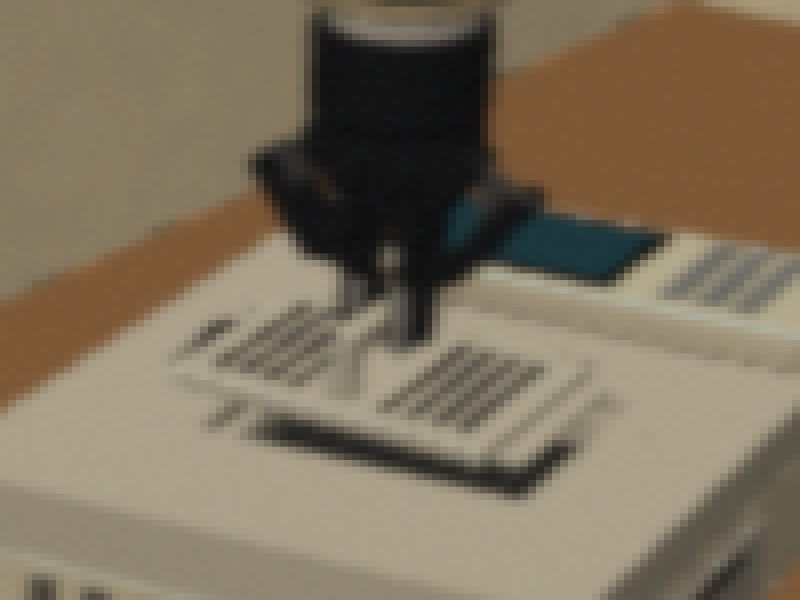

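The cover's end is resting on the catch housing and pressing against its tab, and the grip is too stiff to let it tilt. I'll lift, shift 6 mm to +x so the end sits on the tab, then loosen the fingers slightly so the lip side drops into the bay.

Request:
arm_command --targets "-1 0 0 0.06 0;-1 0 0 0.1 0;-1 0.024 0 0.1 0;-1 0.024 0 0.1 0;-1 0.024 0 0.06 0;-1 0.024 0 0.045 0;-1 0.024 0 0.045 0;-1 0.024 0 0.045 0"

```text
clock: 8.8
eef_pos: [0.5639, -0.2048, 0.1795]
orientation: [[-0.139, 0.99, -0.001], [0.99, 0.139, 0.0], [0.0, -0.001, -1.0]]
ft_force: [-0.3, 0.5, -0.7]
width: 0.0114
gripper_force: 30.1
```

Request:
arm_command --targets "-1 0 0 -0.012 0;-1 0 0 -0.016 0;-1 0 0 -0.016 0;-1 0 0 -0.016 0"

```text
clock: 9.2
eef_pos: [0.5643, -0.2049, 0.1765]
orientation: [[-0.139, 0.99, 0.001], [0.99, 0.139, -0.0], [-0.0, 0.001, -1.0]]
ft_force: [-1.8, 0.2, 5.6]
width: 0.0112
gripper_force: 33.8
```

Contact on the tab. Loosening the fingers now.

Request:
arm_command --targets "-0.7 0 0 -0.016 0;-0.6 0 0 -0.016 0;-0.55 0 0 -0.016 0;-0.55 0 0 -0.016 0;-0.55 0 0 -0.016 0;-0.55 0 0 -0.016 0"

```text
clock: 9.8
eef_pos: [0.5642, -0.2048, 0.1721]
orientation: [[-0.139, 0.99, 0.0], [0.99, 0.139, 0.0], [0.0, 0.0, -1.0]]
ft_force: [-0.1, 0.2, -0.0]
width: 0.019
gripper_force: 0.0
```

```bash
python3 - <<'E'
from h import *
a=ctrl.get_image("side")
s=ctrl.state();print(s["ft_force"],s["width"])
cv2.imwrite("pics/h3.png",cv2.resize(a[110:200,250:350],(800,600)[:2],interpolation=3)[:,:,::-1])
E
```

```text
[ 0.38781243 -0.05479455  0.19512698] 0.018989597456924252
```

View pics/h3.png

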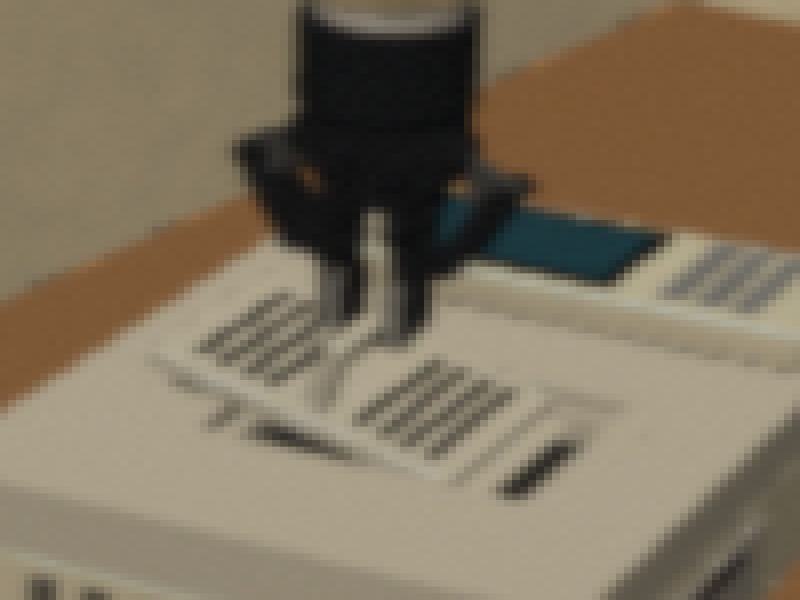

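The lip side has dropped into the bay (lip edge at about (311,181) in the side picture) and the end is still raised on the catch. I'll now push the handle to -x with the loose fingers to slide the lip under the ledge.

Request:
arm_command --targets "-0.55 0 0 -0.03 0;-0.55 0 0 -0.03 0;-0.55 -0.02 -0.003 -0.03 0;-0.55 -0.03 -0.004 -0.03 0;-0.55 -0.04 -0.006 -0.035 0;-0.55 -0.05 -0.007 -0.04 0;-0.55 -0.05 -0.007 -0.04 0"

```text
clock: 10.55
eef_pos: [0.5511, -0.2068, 0.1619]
orientation: [[-0.138, 0.99, -0.001], [0.99, 0.138, -0.0], [-0.0, -0.001, -1.0]]
ft_force: [-0.4, -0.4, -0.3]
width: 0.0193
gripper_force: 0.0
```

Request:
arm_command --targets "-0.55 -0.01 -0.001 0 0;-0.55 -0.02 -0.003 0 0;-0.55 -0.03 -0.004 0 0;-0.55 -0.03 -0.004 0 0"

```text
clock: 10.95
eef_pos: [0.5437, -0.2077, 0.1621]
orientation: [[-0.138, 0.99, -0.0], [0.99, 0.138, -0.0], [-0.0, -0.0, -1.0]]
ft_force: [-0.6, -1.0, 0.0]
width: 0.0193
gripper_force: 0.0
```

```bash
python3 - <<'E'
from h import *
a=ctrl.get_image("side")
s=ctrl.state();print(s["ft_force"],s["width"])
cv2.imwrite("pics/h4.png",cv2.resize(a[110:200,250:350],(800,600)[:2],interpolation=3)[:,:,::-1])
E
```

```text
[ 0.48962769 -0.30565421  0.32893402] 0.019396279064214712
```

View pics/h4.png

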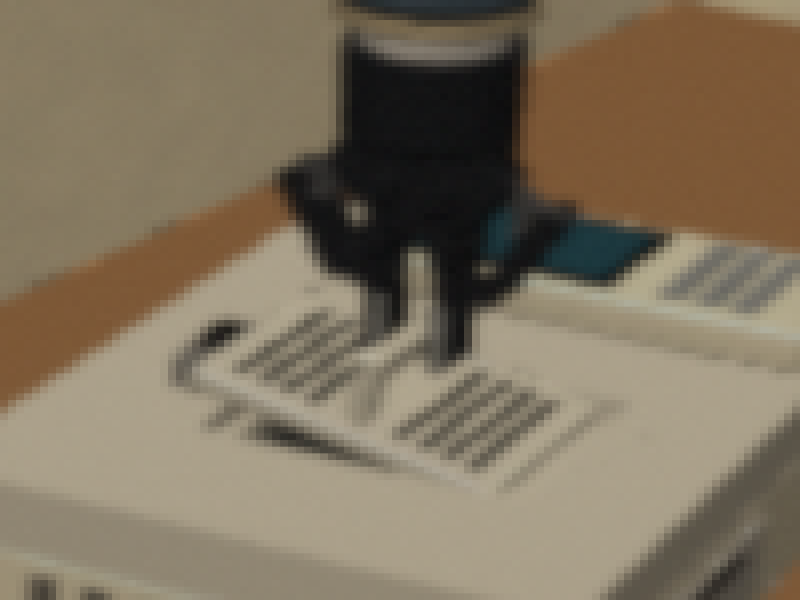

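The lip has gone under the ledge (seam at about (321,177)) and the end is up on the nose. I'll push a few more mm until it stops.

Request:
arm_command --targets "-0.55 -0.008 -0.001 0 0;-0.55 -0.016 -0.002 0 0;-0.55 -0.016 -0.002 0 0;-0.55 -0.016 -0.002 0 0"

```text
clock: 11.4
eef_pos: [0.54, -0.2081, 0.162]
orientation: [[-0.139, 0.99, -0.0], [0.99, 0.139, -0.0], [-0.0, -0.0, -1.0]]
ft_force: [0.2, -0.0, 1.1]
width: 0.0193
gripper_force: 0.0
```

Request:
arm_command --targets "-0.55 -0.008 -0.001 0 0;-0.55 -0.012 -0.001 0 0;-0.55 -0.012 -0.001 0 0;-0.55 -0.012 -0.001 0 0"

```text
clock: 11.8
eef_pos: [0.5371, -0.2083, 0.1621]
orientation: [[-0.139, 0.99, -0.0], [0.99, 0.139, -0.0], [-0.0, -0.0, -1.0]]
ft_force: [0.5, 0.5, 0.2]
width: 0.019
gripper_force: 0.0
```

Request:
arm_command --targets "-0.55 -0.008 -0.001 0 0;-0.55 -0.012 -0.001 0 0;-0.55 -0.012 -0.001 0 0;-0.55 -0.012 -0.001 0 0"

```text
clock: 12.2
eef_pos: [0.5341, -0.2086, 0.1621]
orientation: [[-0.139, 0.99, 0.0], [0.99, 0.139, -0.0], [-0.0, 0.0, -1.0]]
ft_force: [0.9, 0.2, -0.1]
width: 0.0195
gripper_force: 0.0
```

```bash
python3 - <<'E'
from h import *
a=ctrl.get_image("side")
s=ctrl.state();print(s["ft_force"],s["width"],s["eef_pos"])
cv2.imwrite("pics/h5.png",cv2.resize(a[110:200,250:350],(800,600)[:2],interpolation=3)[:,:,::-1])
E
```

```text
[-0.16786186  0.28897882 -0.4947368 ] 0.019268869444390997 [ 0.5341387  -0.20858566  0.16206523]
```

View pics/h5.png

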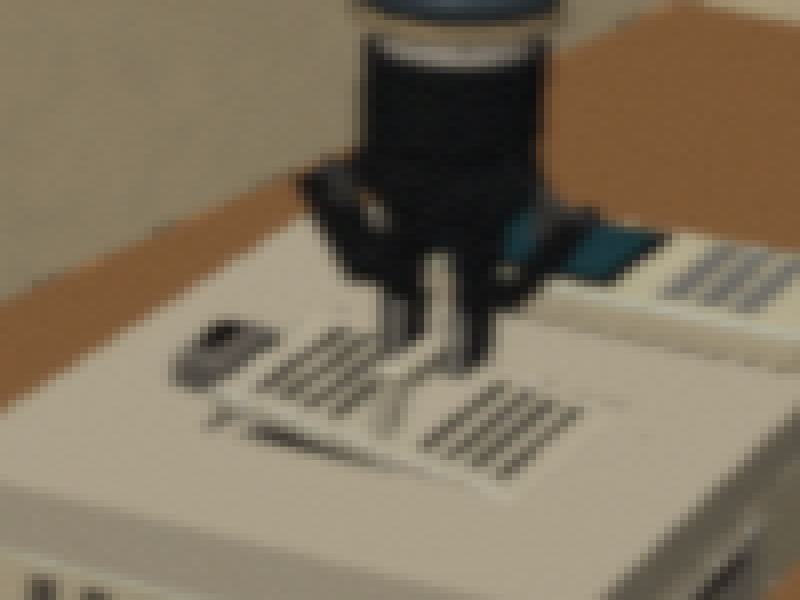

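The end is now off the housing and resting on the nose at about (278,168), and the lip is further in. I'll open, rise, move over the plate between handle and catch, close the fingers and press.

Request:
arm_command --targets "-0.3 0 0 0 0;-0.2 0 0 0 0;-0.2 0 0 0.1 0;-0.2 0 0 0.24 0;-0.5 0.12 0.016 0.24 0;-1 0.23 0.032 0.24 0;-1 0.23 0.032 0.24 0;-1 0.23 0.032 0.1 0;-1 0.23 0.032 0.02 0;-1 0.23 0.032 0.02 0"

```text
clock: 13.25
eef_pos: [0.5893, -0.2005, 0.1641]
orientation: [[-0.139, 0.99, -0.006], [0.99, 0.139, 0.001], [0.002, -0.005, -1.0]]
ft_force: [-1.0, 0.6, -0.8]
width: -0.0002
gripper_force: 0.0
```

Request:
arm_command --targets "-1 0 0 -0.03 0;-1 0 0 -0.06 0;-1 0 0 -0.08 0;-1 0 0 -0.09 0;-1 0 0 -0.09 0"

```text
clock: 13.75
eef_pos: [0.5926, -0.2003, 0.1453]
orientation: [[-0.139, 0.99, 0.002], [0.99, 0.139, -0.0], [-0.0, 0.002, -1.0]]
ft_force: [0.5, 0.4, 2.2]
width: 0.0
gripper_force: 0.9
```

Just touching at z 0.145. Press on in small steps.

Request:
arm_command --targets "-1 0 0 -0.015 0;-1 0 0 -0.03 0;-1 0 0 -0.04 0;-1 0 0 -0.04 0"

```text
clock: 14.15
eef_pos: [0.5913, -0.2007, 0.1341]
orientation: [[-0.139, 0.99, -0.001], [0.99, 0.139, -0.0], [0.0, -0.001, -1.0]]
ft_force: [0.0, -0.1, 0.1]
width: 0.0004
gripper_force: 0.1
```

Request:
arm_command --targets "-1 0 0 -0.01 0;-1 0 0 -0.02 0;-1 0 0 -0.025 0;-1 0 0 -0.025 0"

```text
clock: 14.55
eef_pos: [0.5913, -0.2008, 0.1301]
orientation: [[-0.138, 0.99, 0.0], [0.99, 0.138, -0.001], [-0.001, 0.0, -1.0]]
ft_force: [-7.2, 1.2, 21.6]
width: -0.0002
gripper_force: 10.5
```

Request:
arm_command --targets "-1 0 0 -0.006 0;-1 0 0 -0.006 0;-1 0 0 -0.006 0;-1 0 0 0.05 0;-1 0 0 0.3 0;-1 0 0 0.6 0;-1 -0.3 0.9 0.6 0;-1 -0.5 1 0.6 0;-1 -0.5 1 0.6 0;-1 -0.5 1 0.6 0"

```text
clock: 15.55
eef_pos: [0.5042, -0.0213, 0.2679]
orientation: [[-0.138, 0.99, -0.0], [0.99, 0.138, -0.0], [-0.0, -0.0, -1.0]]
ft_force: [1.0, 0.6, -0.3]
width: 0.0
gripper_force: 0.0
```

Request:
arm_command --targets "-1 0 0.9 0 0;-1 0 0.9 0 0;-1 0 0.9 0 0;-1 0 0.9 0 0;-1 0 0.9 0 0;-1 0 0.9 0 0"

```text
clock: 16.15
eef_pos: [0.5043, 0.207, 0.2677]
orientation: [[-0.145, 0.989, -0.001], [0.989, 0.145, 0.002], [0.002, -0.0, -1.0]]
ft_force: [-0.0, -0.9, -0.5]
width: -0.0
gripper_force: 0.0
```

```bash
python3 - <<'E'
from h import *
a=ctrl.get_image("side");t=ctrl.get_image("top")
s=ctrl.state();print(s["ft_force"],s["eef_pos"])
p=np.hstack([cv2.resize(a[130:210,255:345],(450,600),interpolation=3),cv2.resize(t[135:225,320:385],(350,600),interpolation=3)])
p[:]=p
p=np.hstack([cv2.resize(a[130:205,255:345],(480,400),interpolation=3),cv2.resize(t[140:220,320:384],(320,400),interpolation=3)])
cv2.imwrite("pics/h6.png",p[:,:,::-1])
E
```

```text
[-0.22855328 -1.01233294 -0.64226189] [0.50523427 0.20218369 0.26737728]
```

View pics/h6.png

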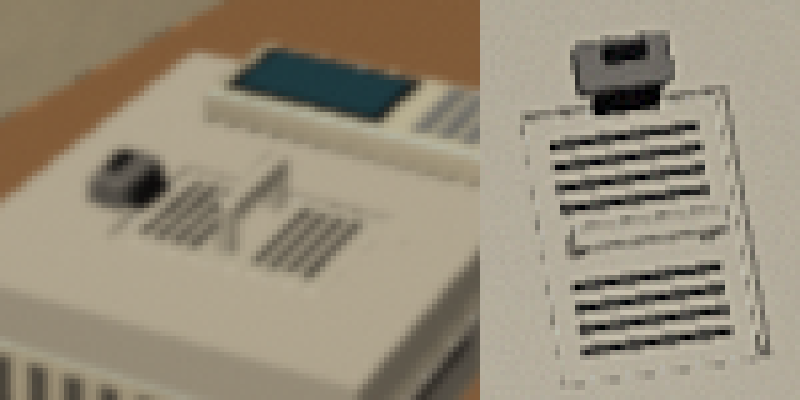

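The cover lies flush, with its outline inside the bay and the lip under the ledge. The nose is out over its end as far as at the start (about 4.2 px in both top pictures). Handing in.

```bash
python3 -c "
from bench import ctrl
print(ctrl.hand_in())"
```

```text
the job is handed in; nothing more can be done
None
```

The cover is hooked under the ledge and pressed home, the last picture shows it flush with the catch out over its end, the arm is clear and the job is handed in; the judge's result was not shown.

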